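# Raise the open end of a small running-bond brick wall

## Robot

A 6-joint arm with a two-finger parallel gripper is mounted at the origin on the work surface. World frame = base frame: x ahead of the robot, y to its left, z up, the work surface at z = 0. Lengths are in mm, angles in rad, forces in N, time in s.
With the tool pointing down it reaches from about 350 to 875 mm from the base axis. Payload 4.2 kg.
Tool frame: the origin (TCP) lies at the very end of the fingers, on their centre line; the grasp point (between the pads) lies 19 mm behind it (pinch_z is the distance from the TCP to the grasp point, in mm); z points along the fingers, y is the line along which they close (so a half turn about z gives the same grasp; the last joint's range is limited). The gripper opens to 85 mm and grips with 20 to 120 N. Pads are 22 mm wide; open, the fingers measure 114 mm over their backs; the gripper's body (76 mm by 85 mm) begins 54 mm behind the grasp point. The pads swing forward as they close: fully open they stand 13 mm farther back than shut.
Start: joints at [1.468, 0.385, 0.008, 0, -1.194, -0.259], TCP at [221.191, 584.529, 231.312] pointing down, gripper open.
Joint ranges: [-3.14, 3.14], [-1.21, 2.06], [-1.07, 1.41], [-3.16, 2.05], [-2.99, -0.16], [-3.1, 3.1]. Speed limits (rad/s): [2.79, 2.79, 3.14, 3.14, 3.14, 3.14].

## Interface

Orientations are given as a unit quaternion [x, y, z, w].
In Python, from bench import * gives the robot as it stands.
- The arm moves only by the tool arm_command, never from a script. Its argument "steps" is one flat list of numbers, 4 for each row, row after row: the shift along the tool's x, y, z in m, then the turn about the tool's z in rad. In form: [tx, ty, tz, roll, tx, ty, tz, roll, ...]. A call has 1 to 20 rows; each row shifts and turns the commanded pose from where the row before left it, along the tool's axes as they then stand; what a row does not reach is not made up. A row lasts 1/8 s, in which the tool goes at most 62.5 mm and 10.7 degrees, less where a joint would pass 70% of its speed; a pose out of reach is approached as far as the arm can. A call with a gripper value outside its range is refused whole. "grip" is the finger opening in m, from 0 to 0.0854, set as the call begins (left out, the last holds). The fingers move at their own pace and stop on an object; the grip force is fixed at half the most. Time passes only in rows, so rows that do not move let the fingers close. It gives the time, the measured TCP pose, the force, the opening and the grip force at its end, in the units of the state.
- read_state(): the state, without advancing time (a new reading comes with each control period).
- get_image(name): name is "scene" or "top"; returns the picture (420x560x3 uint8, red, green, blue); there is no depth.
- get_calibration(name): a dict with "camera_matrix" (3x3 intrinsics, pixels), "cam_to_world" (4x4, takes a point from camera to world coordinates). Camera axes: x right, y down, z forward; pixel columns grow to the right and rows downward; lengths in mm; the calibration is good to about 2 mm. A picture is of the moment at which its call begins. get_calibration takes no time and is no camera call.
- job_done(): hands the job in; it is judged then, once.
The state is a dict: "clock": time; "joints": joint angles; "joint_vel": joint speeds; "joint_efforts": joint torques, N m; "position": TCP position; "ee_rot": TCP orientation; "contact_force": force on the tool from outside, world axes, zero at the start; "wrist_torque": the same for the moment, N m; "gripper_width": finger opening in mm; "grasp_force": force on a finger pad.
Only numpy, scipy, OpenCV 4.12 (cv2) and the standard library are available. Lean on these libraries where they do the work, as an engineer would, in place of code of your own. Each camera call takes 0.05 s, during which the arm holds its last target. There are 200 camera calls.

## Task

For the film on brick bonds, build up the open end of the little brick wall to mirror its finished end, dry and in the same running bond: complete the second course with a whole brick and, at the wall's end, the half brick, then lay the other whole brick in the third course on top of these two, straddling their joint. Keep the wall's open joint between neighbouring bricks, with faces and wall end flush and every brick frog up. Set the bricks down gently, without dropping them, and leave the cut pieces you do not need and everything else on the table where they are.

Things in the scene. Friction and masses are not known exactly. Their poses are not given: they have to be found in the camera images.
- wall: Unfinished wall of red half-scale clay bricks, fixed and glued up on a plywood baseboard 110 x 420 x 18 mm. Origin: centre of the board's underside; y along the wall, x across it, z up. Wall 57 mm thick (x -28.5 to 28.5), courses 35 mm high, no mortar, 6 mm open upright joints. First course (z 18 to 53 mm): whole bricks centred at y -126, 0, 126; ends at y -186 and 186
- finished_end (a point): Point on top of the wall's finished (-y) end, 123 mm above the table: wall y -186 mm, x 0. Here stand, flush with the end, in the second course (z 53 to 88 mm) a half brick centred at y -157.5 and a whole brick at y -63 mm, and over them in the third course (z 88 to 123 mm) a whole brick centred at y -126 mm. Axes as the wall's
- open_end (a point): Point at the wall's open (+y) end, on top of the first course, 53 mm above the table: wall y 186 mm, x 0. From here back to the second course's last brick (its end at y -3 mm) the second course is missing; above it the third. This end is to become the mirror image of the finished one. The baseboard reaches 24 mm beyond the bricks here. Axes as the wall's
- brick_a: A loose whole brick, red clay, 120 mm long (its y axis) x 57 mm wide (x) x 35 mm high (z), about 0.45 kg, with a shallow recess (frog, 4 mm deep, 29 x 80 mm) in its top. It starts lying on the table, frog up. Origin: centre of its underside; z up out of the frog side
- brick_b: A second loose whole brick, the same as brick_a; the two are interchangeable
- half_brick: The loose half brick (half bat): 57 x 57 mm in plan, 35 mm high, about 0.21 kg, small frog in its top, lying on the table frog up. Either pair of sides may face along the wall. Origin: centre of its underside; z up
- threequarter: A loose three-quarter brick, 88.5 mm long (y) x 57 mm wide (x) x 35 mm high, with a frog; not needed, stays where it lies among the bricks. Origin: centre of its underside
- closer: A loose queen closer (a brick split lengthwise), 120 mm long (y) x 27 mm wide (x) x 35 mm high, no frog; not needed, stays where it lies among the bricks. Origin: centre of its underside
- trowel: A brick trowel lying on the table, about 330 mm long along its x axis, wooden handle to -x standing up to 65 mm high; not needed. Origin: on the table at the heel of the blade, where the tang joins it
- level: An aluminium spirit level, 300 mm long (y) x 22 mm wide (x) x 46 mm high, standing on its edge; not needed. Origin: centre of its underside
- mallet: A rubber mallet lying on the table: black head 55 mm in diameter and 90 mm long (along y), wooden handle reaching 270 mm to -x; not needed. Origin: on the table under the middle of the head
- weight_2kg: A cast-iron knob weight, 72 mm in diameter, 94 mm high; not needed. Origin: centre of its underside
- weight_1kg: A smaller cast-iron knob weight, 58 mm in diameter, 75 mm high; not needed. Origin: centre of its underside
Not all that is in view belongs to the job. What is shaped like the brick_b but green is not meant.

How it is judged:
By the outcome, as a careful person would: the job done as asked, in the order asked, and still so for the second after the job is handed in, with the robot touching nothing.
It also fails if it takes over 64 s, if anything falls off the work surface, if the arm or the gripper's body presses on something with over 40 N, if the wrist force passes 120 N, or if a joint passes its speed limit or range.

## Working session

There is one attempt and no reset: what is moved stays moved. The work goes in short steps, Python scripts to look and compute and a tool call to move; the robot and the scene stay as the last step left them, time stands still between calls to the robot, and variables do not carry over. Pictures are saved under pics/ and viewed, at most 10 in all, crops included, and the job is handed in when it is done.

Besides the shell and the picture viewer there is one more tool, called after "Call:" in YAML: its name, and indented under it one key for each argument. arm_command: Moves the arm, as the interface text tells. Its arguments: {"type":"object","properties":{"steps":{"type":"array","items":{"type":"number"}},"grip":{"type":"number"}},"required":["steps"]}

```bash
mkdir -p pics
python3 - <<'E'
from bench import *
import cv2
for n in("scene","top"):
    im=get_image(n); cv2.imwrite(f"pics/{n}0.png",cv2.resize(im[:,:,::-1],(800,600),interpolation=cv2.INTER_CUBIC))
    cv2.imwrite(f"{n}_raw.png",im[:,:,::-1])
    c=get_calibration(n);print(n,c)
print(read_state())
E
```

```text
scene {'camera_matrix': array([[392.78945181,   0.        , 276.15121789],
       [  0.        , 392.78945181, 207.0879075 ],
       [  0.        ,   0.        ,   1.        ]]), 'cam_to_world': array([[-4.52215479e-02,  8.33747341e-01, -5.50291180e-01,
         1.13292982e+03],
       [ 9.98889053e-01,  4.50471902e-02, -1.38351010e-02,
         6.29882061e+01],
       [ 1.32540927e-02, -5.50305480e-01, -8.34858196e-01,
         1.03300273e+03],
       [ 0.00000000e+00,  0.00000000e+00,  0.00000000e+00,
         1.00000000e+00]])}
top {'camera_matrix': array([[472.8484969 ,   0.        , 283.08688108],
       [  0.        , 472.8484969 , 208.0791038 ],
       [  0.        ,   0.        ,   1.        ]]), 'cam_to_world': array([[-2.02077979e-02, -9.98799902e-01,  4.46139015e-02,
         4.51195192e+02],
       [-9.99737567e-01,  2.06681103e-02,  9.88059256e-03,
         3.70287372e+01],
       [-1.07908199e-02, -4.44025283e-02, -9.98955441e-01,
         1.34013121e+03],
       [ 0.00000000e+00,  0.00000000e+00,  0.00000000e+00,
         1.00000000e+00]])}
{'clock': 0.1, 'joints': array([ 1.46758515e+00,  3.85487950e-01,  6.78375634e-03, -4.30428102e-04,
       -1.19401667e+00, -2.58587667e-01]), 'joint_vel': array([-1.16766787e-04, -2.66236131e-03,  4.71468183e-03,  1.95238995e-03,
        3.15749983e-05,  8.84482046e-04]), 'joint_efforts': array([-3.65136848e-04, -3.93323064e+01,  1.88928294e+01,  4.19798791e+00,
       -2.61284025e-03,  8.97428180e-06]), 'position': array([221.03153641, 584.05924499, 230.33497672]), 'ee_rot': array([ 9.83667513e-01, -1.79992383e-01, -1.24756163e-04,  9.74892807e-04]), 'contact_force': array([0.27552092, 0.32012491, 0.31040919]), 'wrist_torque': array([-0.0446761 , -0.01738791, -0.00339782]), 'grasp_force': 0.0, 'gripper_width': 85.24072230211958}
```

View pics/top0.png

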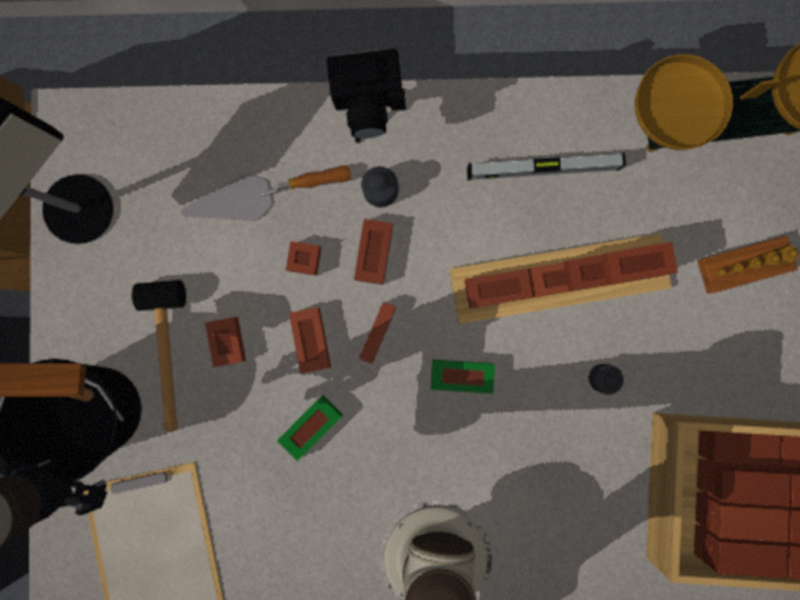

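View pics/scene0.png

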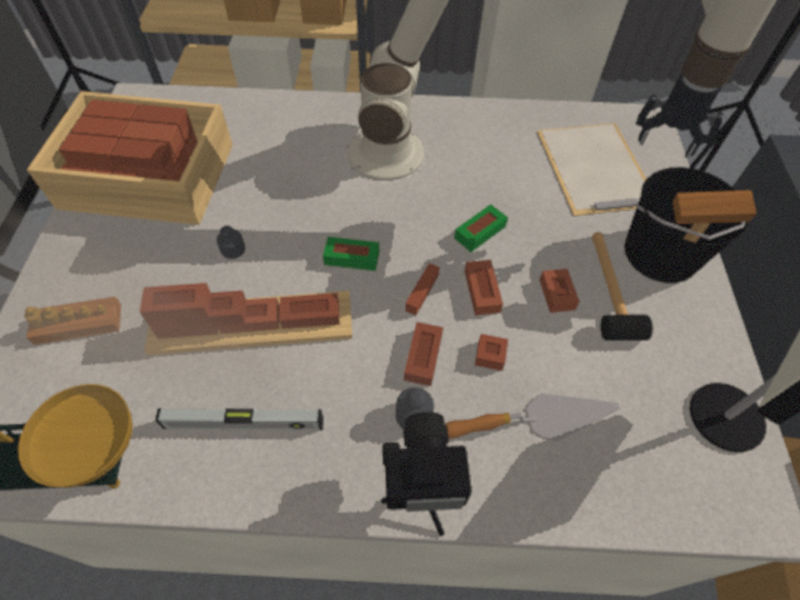

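Run:
```python
import cv2
im=cv2.imread("top_raw.png")
cv2.imwrite("pics/c1.png",cv2.resize(im[145:270,140:285],None,fx=4.8,fy=4.8,interpolation=cv2.INTER_CUBIC))
cv2.imwrite("pics/c2.png",cv2.resize(im[160:230,312:480],None,fx=4.75,fy=4.75,interpolation=cv2.INTER_CUBIC))
```

```text
(no output)
```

View pics/c1.png

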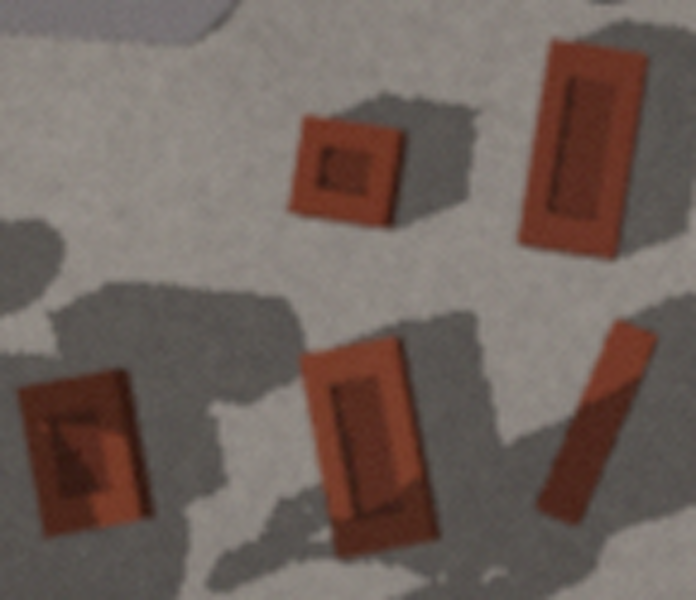

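View pics/c2.png

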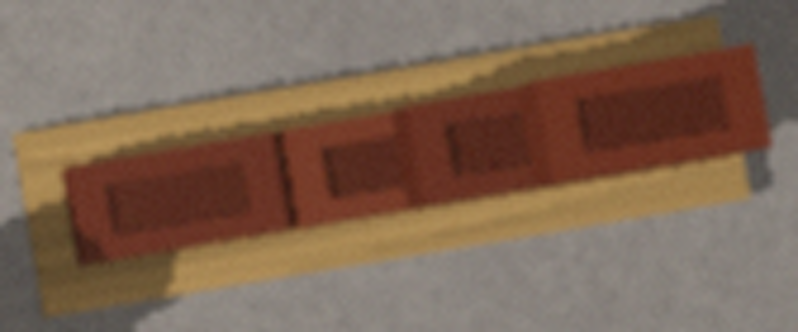

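The crop shows two whole bricks at top-view pixels (800 px frame) (374,251) and (310,340), and the half at (303,258). Lookalikes to leave are the three-quarter (225,342), the closer (378,333), the greens (462,377) and (310,427), and the crate and cored bricks at far right. The wall's open end is on the left at (470,290) and its finished third course is at (645,262). Next I'll fit box models to the red mask.

```bash
cat > h.py <<'E'
import numpy as np, cv2
from scipy.optimize import minimize
from bench import *
U=6
W1=[(0,126*s,18,57,120) for s in(-1,0,1)]; W2=[(0,-157.5,53,57,57),(0,-63,53,57,120)]; W3=[(0,-126,88,57,120)]
WALL=W1+W2+W3; BRICK=[(0,0,0,57,120)]; HALF=[(0,0,0,57,57)]; TQ=[(0,0,0,57,88.5)]
def proj(c,P):
    T=np.linalg.inv(c["cam_to_world"]); q=(P@T[:3,:3].T+T[:3,3])@c["camera_matrix"].T
    return q[:,:2]/q[:,2:]
def red(im,box):
    x0,y0,x1,y1=box; a=cv2.resize(im[y0:y1,x0:x1].astype(np.float32),None,fx=U,fy=U,interpolation=cv2.INTER_CUBIC)
    v=(a[...,0]-a[...,1])/(a.sum(2)+1)
    w=a[...,1]/(a[...,0]+1)
    return ((v>.14)&(w<.68)).astype(np.uint8)
def render(c,boxes,p,z,box):
    x0,y0,x1,y1=box; m=np.zeros(((y1-y0)*U,(x1-x0)*U),np.uint8); x,y,t=p; C,S=np.cos(t),np.sin(t)
    for bx,by,bz,w,l in boxes:
        P=np.array([[bx+i*w/2,by+j*l/2,bz+k*35] for i in(-1,1) for j in(-1,1) for k in(0,1)])
        Q=np.c_[x+C*P[:,0]-S*P[:,1],y+S*P[:,0]+C*P[:,1],z+P[:,2]]
        uv=(proj(c,Q)+.5-[x0,y0])*U-.5
        cv2.fillConvexPoly(m,np.round(cv2.convexHull(uv.astype(np.float32))*16).astype(np.int32),1,shift=4)
    return m
def fit(name,im,boxes,p0,z,box):
    c=get_calibration(name); r=red(im,box)
    f=lambda q:1-((m:=render(c,boxes,(q[0],q[1],q[2]/60),z,box))&r).sum()/(m|r).sum()
    q0=np.array([p0[0],p0[1],p0[2]*60]); 
    for s in(15,4):
        o=minimize(f,q0,method="Nelder-Mead",options=dict(initial_simplex=q0+np.vstack([0*np.eye(3)[:1],s*np.eye(3)]),xatol=.02,fatol=1e-6)); q0=o.x
    return np.array([q0[0],q0[1],q0[2]/60]),1-o.fun
def ground(name,u,v,z):
    c=get_calibration(name); d=c["cam_to_world"][:3,:3]@np.linalg.inv(c["camera_matrix"])@[u,v,1]; o=c["cam_to_world"][:3,3]
    return o+d*(z-o[2])/d[2]
def tool():
    s=read_state(); x,y,z,w=s["ee_rot"]; yaw=np.arctan2(2*(x*y+z*w),1-2*(y*y+z*z)); return s["position"],yaw,s
def go(x,y,z,t):  # t = desired direction (mod pi) of tool y = closing axis
    p,a,s=tool(); dy=t-(a-np.pi/2); dy=(dy+np.pi/2)%np.pi-np.pi/2
    d=np.array([x,y])-p[:2]
    print("now",p.round(1),"yaw",a.round(4),"j6",s["joints"][5].round(2),"-> tool dx,dy,dz mm, roll",np.round([d@[np.cos(a),np.sin(a)],d@[np.sin(a),-np.cos(a)],p[2]-z],1),round(-dy,4))
E
python3 - <<'E'
from h import *
im=cv2.imread("top_raw.png")[:,:,::-1]
def cr(x,y): return 140+x/4.8,145+y/4.8
for n,b,pc,yaw,box in [("A",BRICK,(585,150),-.12,(243,148,280,203)),("B",BRICK,(372,445),.2,(198,210,237,265)),("H",HALF,(348,170),-.13,(196,165,230,196)),("TQ",TQ,(88,450),.2,(140,217,176,262))]:
    g=ground("top",*cr(*pc),35); print(n,*fit("top",im,b,(g[0],g[1],yaw),0,box))
g=ground("top",312+410/4.75,160+150/4.75,53)
print("W",g,*fit("top",im,WALL,(g[0],g[1],-.15),0,(315,160,480,225)))
im=cv2.imread("scene_raw.png")[:,:,::-1]
print("W scene",*fit("scene",im,WALL,(g[0],g[1],-.15),0,(92,190,246,246)))
E
```

```text
A [602.79172468 109.90466944   1.40798599] 0.9400379394154958
B [431.38849874 237.92389201   1.73837748] 0.9387465196886187
H [ 5.92071467e+02  2.47927989e+02 -1.91954891e-01] 0.9205759405480725
TQ [430.66306689 403.27935301   1.71996083] 0.9303527540841405
W [ 547.13813096 -264.75113123   53.        ] [ 5.42321528e+02 -2.54458342e+02  1.47406310e-01] 0.9879338533328792
W scene [ 5.09450024e+02 -2.56802785e+02 -9.57288822e-02] 0.5545446465364695
```

Run:
```python
from h import *
im=cv2.imread("scene_raw.png")[:,:,::-1]
k=.7
print("W scene",*fit("scene",im,WALL,(542,-254,.147),0,(92,190,246,246)))
print("A",*fit("scene",im,BRICK,(603,110,1.408),0,(278,222,314,273)))
print("B",*fit("scene",im,BRICK,(431,238,1.738),0,(322,178,356,224)))
print("H",*fit("scene",im,HALF,(592,248,-.192),0,(327,229,360,262)))
W=(542.3,-254.5,.1474)
for y in(63,157.5,126): print(y,W[0]-np.sin(W[2])*y,W[1]+np.cos(W[2])*y)
print("A"); go(602.8,109.9,100,1.408)
```

```text
W scene [ 5.09652734e+02 -2.56375653e+02 -9.69900312e-02] 0.5545392844445881
A [596.50512773 110.58554369   1.42542274] 0.8921855683518771
B [426.37224107 237.83747378   1.68894321] 0.8844743493894407
H [ 5.88086407e+02  2.48193615e+02 -2.69585172e-01] 0.8793643291782359
63 533.0473899955915 -192.1831547003034
157.5 519.1684749889787 -98.70788675075846
126 523.794779991183 -129.86630940060678
A
now [221.  584.1 230.3] yaw -0.362 j6 -0.26 -> tool dx,dy,dz mm, roll [524.9 308.2 130.3] -0.1992
```

Call:
arm_command:
  steps: [0.0404, 0.0237, 0.0085, 0, 0.0404, 0.0237, 0.0085, 0, 0.0404, 0.0237, 0.0085, 0, 0.0404, 0.0237, 0.0085, 0, 0.0404, 0.0237, 0.0085, 0, 0.0404, 0.0237, 0.0085, 0, 0.0404, 0.0237, 0.0085, 0, 0.0404, 0.0237, 0.0085, 0, 0.0404, 0.0237, 0.0085, 0, 0.0404, 0.0237, 0.0085, 0, 0.0404, 0.0237, 0.0085, 0, 0.0404, 0.0237, 0.0085, 0, 0.0404, 0.0237, 0.0085, 0, 0, 0, 0, -0.1, 0, 0, 0, -0.1, 0, 0, 0, 0]
  grip: 0.0854

```text
clock: 2.1
position: [603.1, 110.2, 120.2]
ee_rot: [0.997, -0.082, -0.001, 0.0]
contact_force: [0.6, 0.2, -0.1]
gripper_width: 85.3
grasp_force: 0.0
```

Run:
```python
from h import *
go(602.8,109.9,8,1.408)
```

```text
now [603.1 110.2 120.2] yaw -0.1635 j6 0.96 -> tool dx,dy,dz mm, roll [ -0.3   0.3 112.2] -0.0007
```

Call:
arm_command:
  steps: [0, 0, 0.03, 0, 0, 0, 0.03, 0, 0, 0, 0.03, 0, 0, 0, 0.014, 0, 0, 0, 0.008, 0, 0, 0, 0, 0]

```text
clock: 2.85
position: [603.5, 110.6, 9.0]
ee_rot: [0.997, -0.081, 0.0, -0.0]
contact_force: [1.0, 0.9, 0.1]
gripper_width: 85.6
grasp_force: 0.0
```

Call:
arm_command:
  steps: [0, 0, 0, 0, 0, 0, 0, 0, 0, 0, 0, 0, 0, 0, 0, 0]
  grip: 0.045

```text
clock: 3.35
position: [604.1, 110.6, 10.3]
ee_rot: [0.997, -0.081, 0.001, -0.0]
contact_force: [-0.9, -0.4, 6.5]
gripper_width: 55.9
grasp_force: 67.5
```

Call:
arm_command:
  steps: [0, 0, -0.008, 0, 0, 0, -0.02, 0, 0, 0, -0.04, 0, 0, 0, -0.05, 0, 0, 0, -0.05, 0, 0, 0, 0, 0]

```text
clock: 4.1
position: [605.5, 111.4, 181.5]
ee_rot: [0.997, -0.081, 0.004, -0.002]
contact_force: [0.1, -0.5, -4.8]
gripper_width: 55.4
grasp_force: 66.7
```

Run:
```python
from h import *
im=get_image("top"); p,a,s=tool(); uv=proj(get_calibration("top"),p[None])[0]; print(uv)
go(533.0,-192.2,120,.1474)
x,y=uv.astype(int); cv2.imwrite("pics/held.png",cv2.resize(im[y-50:y+50,x-60:x+60,::-1],None,fx=5,fy=5,interpolation=cv2.INTER_CUBIC))
```

```text
[257.0277163  168.05651994]
now [603.4 110.9 178.1] yaw -0.1623 j6 0.96 -> tool dx,dy,dz mm, roll [-20.5 310.5  58.1] 1.2611
```

View pics/held.png

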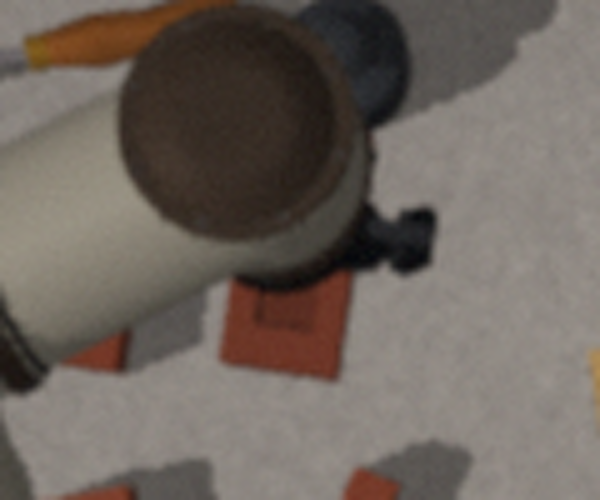

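Call:
arm_command:
  steps: [-0.0026, 0.0388, 0, 0, -0.0026, 0.0388, 0, 0, -0.0026, 0.0388, 0, 0, -0.0026, 0.0388, 0, 0, -0.0026, 0.0388, 0, 0, -0.0026, 0.0388, 0, 0, -0.0026, 0.0388, 0, 0, -0.0026, 0.0388, 0, 0, 0, 0, 0, 0.1576, 0, 0, 0, 0.1576, 0, 0, 0, 0.1576, 0, 0, 0, 0.1576, 0, 0, 0, 0.1576, 0, 0, 0, 0.1576, 0, 0, 0, 0.1576, 0, 0, 0, 0.1576, 0, 0, 0.03, 0, 0, 0, 0.028, 0, 0, 0, 0, 0, 0, 0, 0, 0]

```text
clock: 6.65
position: [532.8, -192.6, 118.7]
ee_rot: [0.758, -0.653, -0.0, 0.0]
contact_force: [1.1, -0.2, -3.9]
gripper_width: 55.7
grasp_force: 66.3
```

Run:
```python
from h import *
go(533.0,-192.2,63,.1474); o=[]
for n in("scene","top"):
    im=get_image(n); p,a,s=tool(); x,y=proj(get_calibration(n),p[None])[0].astype(int)
    o.append(cv2.resize(im[y-45:y+45,x-65:x+65,::-1],None,fx=6,fy=6,interpolation=cv2.INTER_CUBIC)[:299 if n=="x" else 540])
    print(n,x,y)
    cv2.imwrite(f"{n}_1.png",im[:,:,::-1])
cv2.imwrite("pics/above.png",cv2.resize(np.vstack(o),(433,600)) if 0 else np.hstack([cv2.resize(i,(400,277)) for i in o]))
go(533.0,-192.2,63,.1474)
```

```text
now [ 532.8 -192.6  118.7] yaw -1.4223 j6 0.21 -> tool dx,dy,dz mm, roll [-0.4 -0.2 55.7] 0.0011
scene 190 203
top 376 195
now [ 533.5 -192.6  119.7] yaw -1.4224 j6 0.21 -> tool dx,dy,dz mm, roll [-0.5  0.4 56.7] 0.001
```

View pics/above.png

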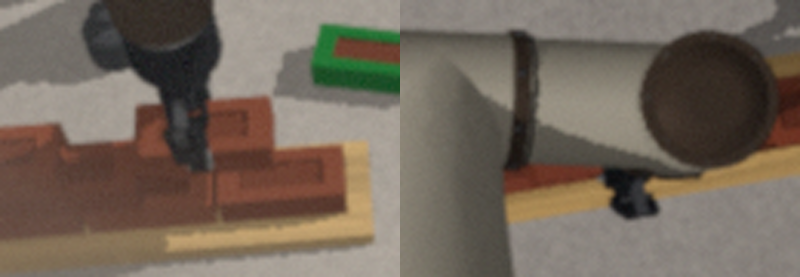

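Call:
arm_command:
  steps: [0, 0, 0.02, 0, 0, 0, 0.02, 0, 0, 0, 0.008, 0, 0, 0, 0.003, 0, 0, 0, 0.001, 0, 0, 0, 0, 0, 0, 0, 0, 0]

```text
clock: 7.62
position: [533.1, -192.6, 67.3]
ee_rot: [0.758, -0.653, 0.0, -0.0]
contact_force: [0.1, -0.1, -3.7]
gripper_width: 55.7
grasp_force: 66.3
```

Run:
```python
from h import *
print([ (get_image("top"),tool()[2])[1]["contact_force"].round(1) for _ in range(3)])
go(533.0,-192.2,63,.1474)
im=get_image("scene"); cv2.imwrite("scene_2.png",im[:,:,::-1])
```

```text
[array([ 0.6,  0.2, -3.4]), array([ 0.5, -0.5, -4.2]), array([ 0.6, -0.1, -3.1])]
now [ 532.9 -192.5   67. ] yaw -1.4226 j6 0.21 -> tool dx,dy,dz mm, roll [-0.3 -0.1  4. ] 0.0008
```

Call:
arm_command:
  steps: [0, 0, 0.001, 0, 0, 0, 0.001, 0, 0, 0, 0.0007, 0, 0, 0, 0, 0, 0, 0, 0, 0]

```text
clock: 8.45
position: [532.8, -192.5, 64.1]
ee_rot: [0.758, -0.653, -0.0, 0.0]
contact_force: [-0.1, 0.9, -3.9]
gripper_width: 55.4
grasp_force: 66.3
```

Call:
arm_command:
  steps: [0, 0, 0.0007, 0, 0, 0, 0.0007, 0, 0, 0, 0, 0]

```text
clock: 8.82
position: [532.9, -192.5, 63.3]
ee_rot: [0.758, -0.653, 0.0, -0.0]
contact_force: [-2.3, 0.5, 1.5]
gripper_width: 55.9
grasp_force: 67.1
```

Call:
arm_command:
  steps: [0, 0, 0, 0, 0, 0, 0, 0, 0, 0, 0, 0, 0, 0, -0.005, 0, 0, 0, -0.015, 0, 0, 0, -0.04, 0, 0, 0, -0.05, 0, 0, 0, 0, 0]
  grip: 0.0854

```text
clock: 9.82
position: [535.9, -193.1, 178.8]
ee_rot: [0.758, -0.652, 0.005, -0.003]
contact_force: [0.0, 0.4, -0.8]
gripper_width: 85.7
grasp_force: 0.0
```

Run:
```python
from h import *
go(592.1,247.9,120,-.192)
go(592.1,247.9,120,-.192+np.pi/2)
```

```text
now [ 535.9 -193.1  178.8] yaw -1.4218 j6 0.21 -> tool dx,dy,dz mm, roll [-427.8 -121.1   58.8] 0.341
now [ 535.9 -193.1  178.8] yaw -1.4218 j6 0.21 -> tool dx,dy,dz mm, roll [-427.8 -121.1   58.8] -1.2298
```

Call:
arm_command:
  steps: [-0.0389, -0.011, 0.0053, 0, -0.0389, -0.011, 0.0053, 0, -0.0389, -0.011, 0.0053, 0, -0.0389, -0.011, 0.0053, 0, -0.0389, -0.011, 0.0053, 0, -0.0389, -0.011, 0.0053, 0, -0.0389, -0.011, 0.0053, 0, -0.0389, -0.011, 0.0053, 0, -0.0389, -0.011, 0.0053, 0, -0.0389, -0.011, 0.0053, 0, -0.0389, -0.011, 0.0053, 0, 0, 0, 0, 0.1705, 0, 0, 0, 0.1705, 0, 0, 0, 0, 0, 0, 0, 0]

```text
clock: 11.7
position: [589.2, 248.4, 114.5]
ee_rot: [-0.637, 0.771, 0.0, -0.0]
contact_force: [-0.5, -0.7, -0.2]
gripper_width: 85.6
grasp_force: 0.0
```

Run:
```python
from h import *
im=get_image("top"); cv2.imwrite("top_3.png",im[:,:,::-1])
c=im[158:230,310:480]; cv2.imwrite("pics/w3.png",cv2.resize(c[...,::-1],None,fx=4.7,fy=4.7,interpolation=cv2.INTER_CUBIC))
go(592.1,247.9,8,-.192)
im0=cv2.imread("top_raw.png")[:,:,::-1]; print("ref",fit("top",im0,WALL,(542.3,-254.5,.147),0,(315,160,480,225)))
# full fit with the new brick as free pose on fixed wall
c=get_calibration("top"); box=(315,155,480,225); r=red(im,box); W=(542.3,-254.5,.1474)
mw=render(c,WALL,W,0,box)
def f(q):
    m=mw|render(c,[(q[0],q[1],53,57,120)],(W[0],W[1],W[2]),0,box); return (m^r).sum()
print(np.round([ (m:=mw|render(c,[(x,63,53,57,120)],W,0,box),(m^r).sum())[1] for x in(-6,-4,-2,0,2,4,6)],0))
```

```text
now [589.3 248.4 114.5] yaw -1.762 j6 -0.84 -> tool dx,dy,dz mm, roll [-1.000e-01 -2.900e+00  1.065e+02] 0.0008
ref (array([ 5.42323349e+02, -2.54503121e+02,  1.47395926e-01]), np.float64(0.9878918955739855))
[7327 6067 4752 2676 2992 4233 5521]
```

View pics/w3.png

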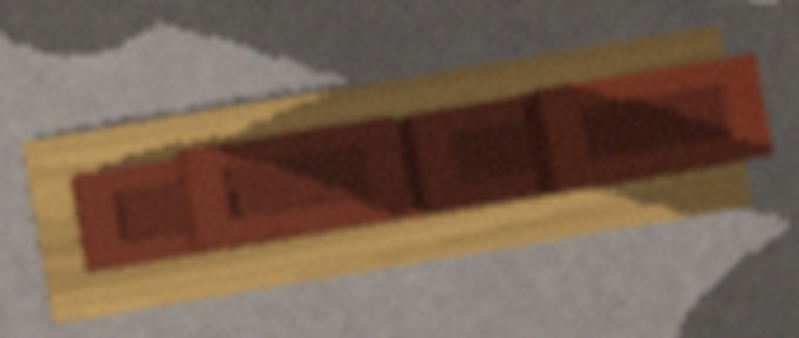

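The first brick sits in line on the wall and a dark joint is visible at (412,165). I'll check the joint numerically.

Run:
```python
from h import *
im=cv2.imread("top_3.png").astype(np.float32); c=get_calibration("top"); W=(542.3,-254.5,.1474)
def px(x,y,z): C,S=np.cos(W[2]),np.sin(W[2]); return proj(c,np.array([[W[0]+C*x-S*y,W[1]+S*x+C*y,z]]))[0]
def prof(ys,xs,z):
    P=np.array([[px(x,y,z) for x in xs] for y in ys],np.float32)
    return cv2.remap(im[...,2],P[...,0].copy(),P[...,1].copy(),cv2.INTER_LINEAR).mean(1)
ys=np.arange(-12,13,1.); print("joint z88",list(zip(ys.astype(int),prof(ys,np.arange(-24,-16,1.),88).round().astype(int))))
print("joint other side",prof(ys,np.arange(17,25,1.),88).round().astype(int))
ref=cv2.imread("top_raw.png").astype(np.float32); im2=im; im=ref
ys=np.arange(51,76,1.); print("ref joint z53 c63",prof(ys,np.arange(-24,-16,1.),53).round().astype(int), prof(ys,np.arange(17,25,1.),53).round().astype(int))
im=im2; ys=np.arange(111,136,1.)
print("end at 123",prof(ys,np.arange(-24,-16,1.),88).round().astype(int),prof(ys,np.arange(17,25,1.),88).round().astype(int))
print((px(0,123,88)-[310,158])*4.7)
```

```text
joint z88 [(np.int64(-12), np.int64(69)), (np.int64(-11), np.int64(69)), (np.int64(-10), np.int64(70)), (np.int64(-9), np.int64(70)), (np.int64(-8), np.int64(69)), (np.int64(-7), np.int64(68)), (np.int64(-6), np.int64(66)), (np.int64(-5), np.int64(64)), (np.int64(-4), np.int64(62)), (np.int64(-3), np.int64(59)), (np.int64(-2), np.int64(56)), (np.int64(-1), np.int64(53)), (np.int64(0), np.int64(51)), (np.int64(1), np.int64(51)), (np.int64(2), np.int64(51)), (np.int64(3), np.int64(54)), (np.int64(4), np.int64(59)), (np.int64(5), np.int64(64)), (np.int64(6), np.int64(67)), (np.int64(7), np.int64(69)), (np.int64(8), np.int64(70)), (np.int64(9), np.int64(69)), (np.int64(10), np.int64(67)), (np.int64(11), np.int64(67)), (np.int64(12), np.int64(68))]
joint other side [69 70 70 69 69 68 67 66 63 59 56 53 50 50 51 53 57 61 64 67 69 70 69 68
 68]
ref joint z53 c63 [121 120 119 119 119 118 117 113 104  94  83  74  66  69  76  84  91  98
 103 105 107 107 106 106 106] [119 119 118 118 118 117 115 113 108  98  88  79  74  70  75  84  92  97
 102 105 105 105 105 105 105]
end at 123 [109 108 108 108 108 108 108 108 109 109 109 108 107 107 106 104 102  99
  97  96  95  97  99 102 104] [109 110 111 110 109 109 109 109 109 109 109 109 108 107 105 102 100 100
  99 100 102 104 105 107 108]
[196.20702423 198.34603174]
```

Call:
arm_command:
  steps: [0, -0.0028, 0.03, 0, 0, 0, 0.03, 0, 0, 0, 0.025, 0, 0, 0, 0.014, 0, 0, 0, 0.006, 0, 0, 0, 0, 0]

```text
clock: 12.5
position: [592.3, 248.2, 9.7]
ee_rot: [-0.636, 0.772, -0.0, 0.0]
contact_force: [-0.5, -0.7, -0.3]
gripper_width: 85.4
grasp_force: 0.0
```

Call:
arm_command:
  steps: [0, 0, 0, 0, 0, 0, 0, 0, 0, 0, 0, 0, 0, 0, 0, 0]
  grip: 0.045

```text
clock: 13.0
position: [592.8, 248.6, 10.8]
ee_rot: [-0.636, 0.772, -0.0, 0.001]
contact_force: [-1.0, 0.8, 4.9]
gripper_width: 55.7
grasp_force: 66.8
```

Call:
arm_command:
  steps: [0, 0, -0.008, 0, 0, 0, -0.02, 0, 0, 0, -0.04, 0, 0, 0, -0.05, 0, 0, 0, -0.05, 0, 0, 0, 0, 0, 0, 0, 0, 0]

```text
clock: 13.88
position: [591.0, 247.5, 176.3]
ee_rot: [-0.636, 0.772, 0.001, -0.001]
contact_force: [-0.1, -0.1, -2.5]
gripper_width: 56.3
grasp_force: 66.2
```

Run:
```python
from h import *
go(519.2,-98.7,120,.1474)
```

```text
now [591.  247.5 176.3] yaw -1.7642 j6 -0.84 -> tool dx,dy,dz mm, roll [353.6   3.9  56.3] -0.3408
```

Call:
arm_command:
  steps: [0.0393, 0.0004, 0, 0, 0.0393, 0.0004, 0, 0, 0.0393, 0.0004, 0, 0, 0.0393, 0.0004, 0, 0, 0.0393, 0.0004, 0, 0, 0.0393, 0.0004, 0, 0, 0.0393, 0.0004, 0, 0, 0.0393, 0.0004, 0, 0, 0.0393, 0.0004, 0, 0, 0, 0, 0, -0.1704, 0, 0, 0, -0.1704, 0, 0, 0.03, 0, 0, 0, 0.026, 0, 0, 0, 0, 0, 0, 0, 0, 0]

```text
clock: 15.75
position: [520.8, -98.5, 121.3]
ee_rot: [0.758, -0.653, -0.0, 0.0]
contact_force: [0.6, 0.6, -1.0]
gripper_width: 55.8
grasp_force: 65.9
```

Run:
```python
from h import *
for i in range(4): go(519.2,-98.7,65,.1474); get_image("scene")
```

```text
now [520.8 -98.5 121.3] yaw -1.4225 j6 0.03 -> tool dx,dy,dz mm, roll [-0.1  1.6 56.3] 0.0009
now [521.3 -98.4 121.9] yaw -1.4225 j6 0.03 -> tool dx,dy,dz mm, roll [-0.1  2.1 56.9] 0.0009
now [521.4 -98.4 122.2] yaw -1.4226 j6 0.03 -> tool dx,dy,dz mm, roll [-0.   2.2 57.2] 0.0008
now [521.4 -98.4 122.3] yaw -1.4226 j6 0.03 -> tool dx,dy,dz mm, roll [-0.   2.2 57.3] 0.0008
```

Call:
arm_command:
  steps: [0, 0.0023, 0.02, 0, 0, 0, 0.02, 0, 0, 0, 0.01, 0, 0, 0, 0.004, 0, 0, 0, 0, 0, 0, 0, 0, 0]

```text
clock: 16.7
position: [519.0, -98.7, 68.1]
ee_rot: [0.758, -0.653, 0.001, -0.0]
contact_force: [0.9, -0.6, -2.3]
gripper_width: 56.0
grasp_force: 66.1
```

Run:
```python
from h import *
for i in range(2): go(519.2,-98.7,63.5,.1474); get_image("scene")
```

```text
now [519.  -98.7  68.1] yaw -1.4226 j6 0.03 -> tool dx,dy,dz mm, roll [-0.  -0.2  4.6] 0.0008
now [519.  -98.7  68.1] yaw -1.4227 j6 0.03 -> tool dx,dy,dz mm, roll [-0.  -0.2  4.6] 0.0007
```

Call:
arm_command:
  steps: [0, 0, 0.001, 0, 0, 0, 0.001, 0, 0, 0, 0.0007, 0, 0, 0, 0.0007, 0, 0, 0, 0, 0]

```text
clock: 17.42
position: [518.4, -98.8, 63.9]
ee_rot: [0.757, -0.653, -0.0, 0.0]
contact_force: [-0.6, -1.0, -0.9]
gripper_width: 55.9
grasp_force: 66.1
```

Call:
arm_command:
  steps: [0, 0, 0.0007, 0, 0, 0, 0.0005, 0, 0, 0, 0, 0]

```text
clock: 17.8
position: [518.5, -98.8, 63.7]
ee_rot: [0.758, -0.653, 0.0, -0.0]
contact_force: [-3.1, 0.8, 6.3]
gripper_width: 55.7
grasp_force: 67.0
```

Call:
arm_command:
  steps: [0, 0, 0, 0, 0, 0, 0, 0, 0, 0, 0, 0, 0, 0, -0.005, 0, 0, 0, -0.015, 0, 0, 0, -0.04, 0, 0, 0, -0.05, 0, 0, 0, 0, 0]
  grip: 0.0854

```text
clock: 18.8
position: [521.5, -98.8, 178.5]
ee_rot: [0.758, -0.653, 0.004, -0.004]
contact_force: [-0.2, -0.6, -0.6]
gripper_width: 85.3
grasp_force: 0.0
```

Run:
```python
from h import *
go(431.4,237.9,110,1.7384)
```

```text
now [521.5 -98.8 178.5] yaw -1.4219 j6 0.03 -> tool dx,dy,dz mm, roll [-346.3   39.2   68.5] 1.5521
```

Call:
arm_command:
  steps: [-0.0385, 0.0042, 0.0076, 0, -0.0385, 0.0042, 0.0076, 0, -0.0385, 0.0042, 0.0076, 0, -0.0385, 0.0042, 0.0076, 0, -0.0385, 0.0042, 0.0076, 0, -0.0385, 0.0042, 0.0076, 0, -0.0385, 0.0042, 0.0076, 0, -0.0385, 0.0042, 0.0076, 0, -0.0385, 0.0042, 0.0076, 0, 0, 0, 0, -0.159, 0, 0, 0, -0.159, 0, 0, 0, -0.159, 0, 0, 0, -0.159, 0, 0, 0, -0.159, 0, 0, 0, -0.159, 0, 0, 0, -0.159, 0, 0, 0, -0.159, 0, 0, 0, -0.159, 0, 0, 0, -0.159, 0, 0, 0, 0]

```text
clock: 21.3
position: [429.9, 238.3, 104.6]
ee_rot: [0.997, 0.083, 0.0, -0.0]
contact_force: [-0.6, -0.5, -0.2]
gripper_width: 85.3
grasp_force: 0.0
```

Run:
```python
from h import *
get_image("scene"); im=get_image("top"); cv2.imwrite("top_4.png",im[:,:,::-1])
go(431.4,237.9,8,1.7384)
c=im[150:235,310:480]; cv2.imwrite("pics/w4.png",cv2.resize(c[...,::-1],None,fx=4.7,fy=4.7,interpolation=cv2.INTER_CUBIC))
c=get_calibration("top"); box=(315,155,480,225); r=red(im,box); W=(542.3,-254.5,.1474)
B=WALL
mw=render(c,WALL,W,0,box)
for nm,mk in (("A x",lambda d:[(d,63,53,57,120),(0,157.5,53,57,57)]),("H x",lambda d:[(0,63,53,57,120),(d,157.5,53,57,57)]),("H y",lambda d:[(0,63,53,57,120),(0,157.5+d,53,57,57)])):
    print(nm,[int(((mw|render(c,mk(d),W,0,box))^r).sum()) for d in np.arange(-4,5)])
im=im.astype(np.float32)
def px(x,y,z): C,S=np.cos(W[2]),np.sin(W[2]); return proj(c,np.array([[W[0]+C*x-S*y,W[1]+S*x+C*y,z]]))[0]
for y0 in(0,126):
  for xs in(np.arange(-26,-16,1.),np.arange(17,27,1.)):
    P=np.array([[px(x,y,88) for x in xs] for y in np.arange(y0-10,y0+11.)],np.float32)
    print(y0,cv2.remap(im[...,0],P[...,0].copy(),P[...,1].copy(),cv2.INTER_LINEAR).mean(1).round().astype(int))
```

```text
now [429.9 238.3 104.5] yaw 0.1647 j6 0.9 -> tool dx,dy,dz mm, roll [ 1.4  0.6 96.5] -0.0029
A x [5127, 4508, 3810, 2681, 2116, 1768, 2258, 2868, 3543]
H x [3691, 3398, 3060, 2483, 2116, 2181, 2507, 2813, 3112]
H y [2105, 2106, 2102, 2088, 2116, 2144, 2169, 2209, 2476]
0 [104 104 104 103 102 100  97  92  84  76  69  64  59  59  66  73  82  90
  96 100 102]
0 [104 104 103 103 102  99  94  88  80  72  64  58  56  57  65  74  83  90
  96 100 102]
126 [104 104 104 104 104 103 101  99  97  95  93  90  87  86  83  80  79  78
  77  76  76]
126 [68 69 69 70 69 69 69 69 69 68 67 66 67 69 71 73 74 75 76 76 76]
```

View pics/w4.png

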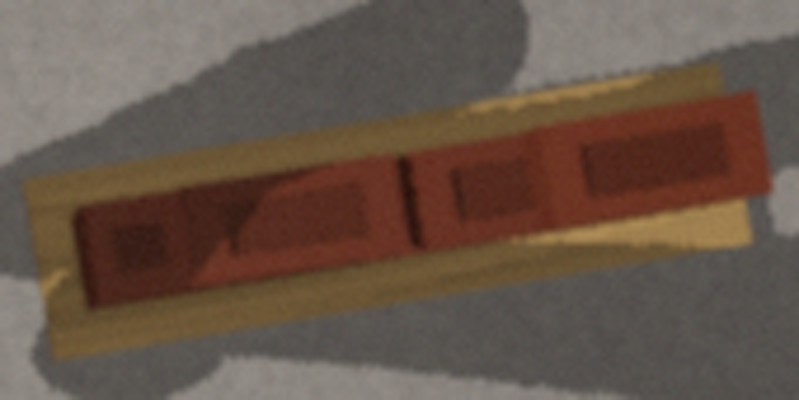

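Both pieces are in line with the wall, and the whole brick's joint at (410,200) is about 6 mm. The half's joint is in shadow, so I'll check it in the scene view.

Run:
```python
from h import *
im=get_image("scene"); W=(542.3,-254.5,.1474); c=get_calibration("scene")
cv2.imwrite("pics/s4.png",cv2.resize(im[185:255,90:255,::-1],None,fx=4.8,fy=4.8,interpolation=cv2.INTER_CUBIC))
def px(x,y,z): C,S=np.cos(W[2]),np.sin(W[2]); return proj(c,np.array([[W[0]+C*x-S*y,W[1]+S*x+C*y,z]]))[0]
for n,y,z in (("c1 joint lo",60,53),("c1 joint hi",66,53),("A hi",123,88),("H lo",129,88),("H hi",186,88),("c1 end",186,53),("A lo",3,88),("old",-3,88)): print(n,((px(28.5,y,z)-[90,185])*4.8).round(1))
im=im.astype(np.float32).mean(2)
for z0,y0 in((70,126),(36,63),(70,0),(36,-63)):
    ys=np.arange(y0-14,y0+15.); P=np.array([[px(28.5,y,z) for z in range(z0-9,z0+10)] for y in ys],np.float32)
    v=cv2.remap(im,P[...,0].copy(),P[...,1].copy(),cv2.INTER_LINEAR).mean(1); w=np.clip(np.median(v)-4-v,0,None); print(y0,v.round().astype(int),"centre",(w@ys/w.sum()-y0).round(2))
```

```text
c1 joint lo [493.8 191.6]
c1 joint hi [503.9 190.8]
A hi [592.  152.5]
H lo [602.2 151.7]
H hi [699.1 144.1]
c1 end [703.3 174.8]
A lo [385.7 168.9]
old [375.4 169.7]
126 [64 64 65 64 65 65 65 64 64 64 63 63 63 63 63 63 63 64 65 66 66 66 66 65
 64 64 65 65 67] centre nan
63 [76 76 76 76 77 77 77 76 76 77 78 79 81 84 87 90 91 90 87 83 78 75 72 71
 71 71 71 71 71] centre 11.42
0 [74 74 74 74 73 73 73 73 74 74 74 74 73 73 73 73 74 75 76 76 77 76 76 74
 73 72 72 71 71] centre nan
-63 [86 86 85 84 84 84 85 85 85 85 85 85 85 86 87 89 91 93 93 93 92 90 87 86
 85 85 85 85 85] centre nan<stdin>:9: RuntimeWarning: invalid value encountered in scalar divide
```

View pics/s4.png

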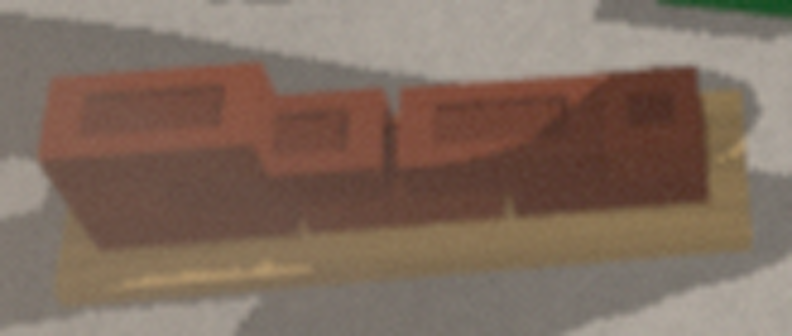

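Run:
```python
from h import *
W=(542.3,-254.5,.1474); C,S=np.cos(W[2]),np.sin(W[2])
def prof(n,im,xs,ys,zs):
    c=get_calibration(n); P=np.array([[proj(c,np.array([[W[0]+C*x-S*y,W[1]+S*x+C*y,z]]))[0] for x in xs for z in zs] for y in ys],np.float32)
    a=np.stack([cv2.remap(im[...,k].astype(np.float32),P[...,0].copy(),P[...,1].copy(),cv2.INTER_LINEAR).mean(1) for k in range(3)],1)
    return a
def edge(a,ys):
    v=a[:,1]/a[:,0]; lo,hi=v[:6].mean(),v[-6:].mean(); return np.interp((lo+hi)/2,v,ys).round(2),lo.round(2),hi.round(2)
ys=np.arange(168,204,.5); im=get_image("scene")
print("scene end c2",edge(prof("scene",im,[28.5],ys,range(62,82)),ys),"c1",edge(prof("scene",im,[28.5],ys,range(28,48)),ys))
y2=-ys; print("ref fin end c3",edge(prof("scene",im,[28.5],y2,range(98,118))[:],ys))
im=get_image("top"); a=prof("top",im,range(-20,21),ys,[88]); print("top z88 brightness",a[::2].mean(1).round().astype(int))
a=prof("top",im,range(-20,21),ys,[53]);print("base edge z53",edge(a,ys))
ref=cv2.imread("top_raw.png")[:,:,::-1]; a=prof("top",ref,range(-20,21),ys,[18]); print("ref z18",edge(a,ys))
a=prof("top",im,range(-20,21),ys,[18]); print("now z18",edge(a,ys))
go(431.4,237.9,8,1.7384)
```

```text
scene end c2 (np.float64(187.74), np.float32(0.63), np.float32(0.84)) c1 (np.float64(185.53), np.float32(0.64), np.float32(0.84))
ref fin end c3 (np.float64(182.7), np.float32(0.76), np.float32(0.94))
top z88 brightness [41 42 43 44 45 46 46 46 46 47 47 47 46 46 45 43 41 39 37 35 35 37 41 48
 55 63 69 73 76 77 78 79 80 81 82 83]
base edge z53 (np.float64(187.85), np.float32(0.51), np.float32(0.79))
ref z18 (np.float64(185.14), np.float32(0.49), np.float32(0.8))
now z18 (np.float64(184.75), np.float32(0.51), np.float32(0.79))
now [430.  238.3 104.5] yaw 0.166 j6 0.9 -> tool dx,dy,dz mm, roll [ 1.3  0.7 96.5] -0.0016
```

The half's end is flush and its joint is consistent with the others. Now I'll pick up the second whole brick.

Call:
arm_command:
  steps: [0.0013, 0.0007, 0.03, 0, 0, 0, 0.03, 0, 0, 0, 0.02, 0, 0, 0, 0.01, 0, 0, 0, 0.006, 0, 0, 0, 0, 0]

```text
clock: 22.3
position: [431.5, 238.0, 8.5]
ee_rot: [0.997, 0.083, 0.0, -0.0]
contact_force: [-0.0, 0.2, -0.2]
gripper_width: 85.3
grasp_force: 0.0
```

Call:
arm_command:
  steps: [0, 0, 0, 0, 0, 0, 0, 0, 0, 0, 0, 0, 0, 0, 0, 0]
  grip: 0.045

```text
clock: 22.8
position: [431.8, 238.2, 9.4]
ee_rot: [0.996, 0.084, 0.001, -0.0]
contact_force: [-1.2, -0.9, 6.8]
gripper_width: 56.0
grasp_force: 66.0
```

Call:
arm_command:
  steps: [0, 0, -0.008, 0, 0, 0, -0.02, 0, 0, 0, -0.04, 0, 0, 0, -0.05, 0, 0, 0, -0.06, 0, 0, 0, -0.02, 0, 0, 0, 0, 0, 0, 0, 0, 0]

```text
clock: 23.8
position: [430.1, 237.0, 204.5]
ee_rot: [0.997, 0.083, -0.002, 0.001]
contact_force: [0.4, 0.2, -4.0]
gripper_width: 56.1
grasp_force: 65.2
```

Run:
```python
from h import *
go(523.8,-129.9,120,.1474)
```

```text
now [430.1 237.  204.5] yaw 0.1666 j6 0.9 -> tool dx,dy,dz mm, roll [ 31.6 377.3  84.5] -1.5516
```

Call:
arm_command:
  steps: [0.0032, 0.0377, 0, 0, 0.0032, 0.0377, 0, 0, 0.0032, 0.0377, 0, 0, 0.0032, 0.0377, 0, 0, 0.0032, 0.0377, 0, 0, 0.0032, 0.0377, 0, 0, 0.0032, 0.0377, 0, 0, 0.0032, 0.0377, 0, 0, 0.0032, 0.0377, 0, 0, 0.0032, 0.0377, 0, 0]

```text
clock: 25.05
position: [524.7, -129.7, 203.8]
ee_rot: [0.997, 0.083, -0.003, -0.0]
contact_force: [0.7, 0.6, -3.7]
gripper_width: 55.7
grasp_force: 65.3
```

Call:
arm_command:
  steps: [0, 0, 0, 0.159, 0, 0, 0, 0.159, 0, 0, 0, 0.159, 0, 0, 0, 0.159, 0, 0, 0, 0.159, 0, 0, 0, 0.159, 0, 0, 0, 0.159, 0, 0, 0, 0.159, 0, 0, 0, 0.159, 0, 0, 0, 0.159, 0, 0, 0.03, 0, 0, 0, 0.03, 0, 0, 0, 0, 0, 0, 0, 0, 0, 0, 0, 0, 0]

```text
clock: 26.92
position: [526.5, -128.6, 147.5]
ee_rot: [0.758, -0.653, 0.001, -0.001]
contact_force: [1.2, 0.1, -4.4]
gripper_width: 55.8
grasp_force: 65.6
```

Run:
```python
from h import *
for i in range(3): go(523.8,-129.9,98,.1474); get_image("scene")
```

```text
now [ 526.5 -128.6  147.5] yaw -1.4226 j6 0.09 -> tool dx,dy,dz mm, roll [ 0.9  2.9 49.5] 0.0008
now [ 526.4 -128.5  147.5] yaw -1.4226 j6 0.09 -> tool dx,dy,dz mm, roll [ 1.   2.8 49.5] 0.0008
now [ 526.3 -128.5  147.5] yaw -1.4227 j6 0.09 -> tool dx,dy,dz mm, roll [ 1.   2.6 49.5] 0.0007
```

Call:
arm_command:
  steps: [0.001, 0.0026, 0.02, 0, 0, 0, 0.015, 0, 0, 0, 0.007, 0, 0, 0, 0.002, 0, 0, 0, 0, 0, 0, 0, 0, 0]

```text
clock: 27.82
position: [523.7, -129.9, 103.0]
ee_rot: [0.758, -0.653, 0.0, -0.0]
contact_force: [-0.3, -0.2, -4.4]
gripper_width: 55.8
grasp_force: 65.8
```

Run:
```python
from h import *
for i in range(2): go(523.8,-129.9,97.5,.1474); get_image("scene")
```

```text
now [ 523.7 -129.9  103. ] yaw -1.4226 j6 0.09 -> tool dx,dy,dz mm, roll [ 0.  -0.1  5.5] 0.0008
now [ 523.6 -129.9  102.9] yaw -1.4227 j6 0.09 -> tool dx,dy,dz mm, roll [ 0.  -0.2  5.4] 0.0007
```

Call:
arm_command:
  steps: [0, 0, 0.0015, 0, 0, 0, 0.001, 0, 0, 0, 0.0007, 0, 0, 0, 0.0007, 0, 0, 0, 0, 0]

```text
clock: 28.55
position: [523.2, -129.9, 98.4]
ee_rot: [0.757, -0.653, -0.0, 0.0]
contact_force: [-0.4, 0.7, -3.2]
gripper_width: 55.9
grasp_force: 65.8
```

Call:
arm_command:
  steps: [0, 0, 0.0007, 0, 0, 0, 0.0005, 0, 0, 0, 0, 0]

```text
clock: 28.92
position: [523.3, -129.9, 97.4]
ee_rot: [0.757, -0.653, 0.0, 0.0]
contact_force: [-1.0, 0.7, -2.1]
gripper_width: 56.0
grasp_force: 66.0
```

Call:
arm_command:
  steps: [0, 0, 0.0005, 0, 0, 0, 0.0003, 0, 0, 0, 0, 0]

```text
clock: 29.3
position: [523.3, -129.9, 97.4]
ee_rot: [0.758, -0.653, 0.0, -0.0]
contact_force: [-4.2, 1.7, 5.6]
gripper_width: 55.9
grasp_force: 67.0
```

Contact. Now release, retreat upward and swing clear.

Call:
arm_command:
  steps: [0, 0, 0, 0, 0, 0, 0, 0, 0, 0, 0, 0, 0, 0, -0.005, 0, 0, 0, -0.015, 0, 0, 0, -0.04, 0, 0, 0, -0.05, 0, -0.04, 0, 0, 0, -0.05, 0, 0, 0, -0.05, 0, 0, 0, -0.05, 0, 0, 0, -0.05, 0, 0, 0, -0.05, 0, 0, 0, 0, 0, 0, 0, 0, 0, 0, 0]
  grip: 0.0854

```text
clock: 31.18
position: [480.5, 157.0, 207.3]
ee_rot: [0.758, -0.653, 0.0, -0.0]
contact_force: [0.9, -0.4, 0.6]
gripper_width: 85.5
grasp_force: 0.0
```

Run:
```python
from h import *
ims={n:get_image(n) for n in("top","scene")}; im=ims["top"]
W=(542.3,-254.5,.1474); C,S=np.cos(W[2]),np.sin(W[2])
c=get_calibration("top"); box=(315,150,480,230); r=red(im,box); mw=render(c,WALL+[(0.5,63,53,57,120),(0,157.5,53,57,57)],W,0,box)
for nm,mk in (("x",lambda d:[(d,126,88,57,120)]),("y",lambda d:[(0,126+d,88,57,120)])): print(nm,[int(((mw|render(c,mk(d),W,0,box))^r).sum()) for d in np.arange(-4,5)])
t=cv2.resize(im[150:235,310:480,::-1],(800,400),interpolation=cv2.INTER_CUBIC)[:290]; s=cv2.resize(ims["scene"][180:245,90:255,::-1],(800,315),interpolation=cv2.INTER_CUBIC)[:310]
cv2.imwrite("pics/fin.png",np.vstack([t,s])); print(read_state()["clock"])
```

```text
x [5293, 4608, 3924, 2784, 2334, 2525, 3171, 3819, 4519]
y [2391, 2380, 2350, 2344, 2334, 2338, 2326, 2355, 2396]
31.275
```

View pics/fin.png

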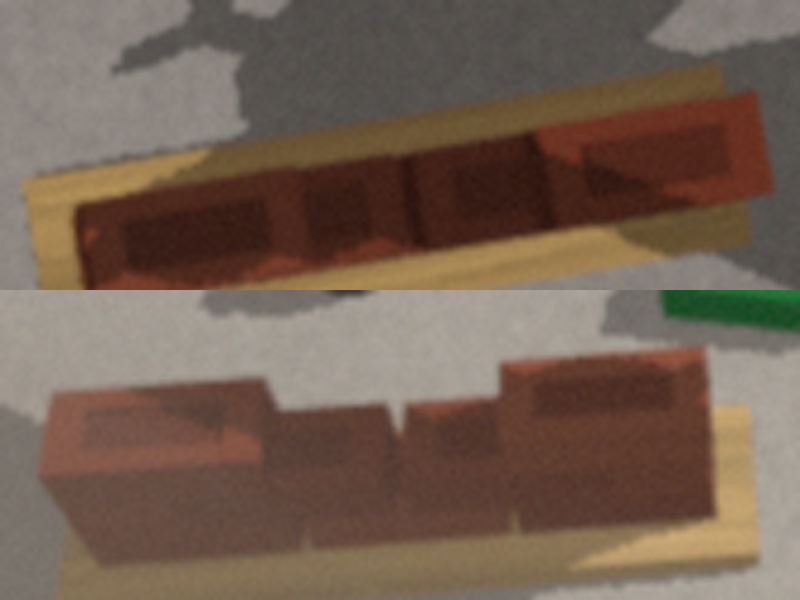

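The wall is now symmetric. The new third-course brick (scene part, 605,400) stands square, with its end flush at x≈710, and the residual across the wall is about 0.2 mm. I'm handing in.

```bash
python3 -c "
from bench import *
print(job_done())"
```

```text
the job is handed in; nothing more can be done
None
```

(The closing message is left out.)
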